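# Dry-fit the infill panel into the corner of a wardrobe frame

### The job

Dry-fit the loose infill panel into the half-built wardrobe frame: with the fingers, gently push it flat along the rubber mat into the inside corner, until one long edge is tight against the stile and one short edge tight against the bottom rail, with no gap along either. Do not force it against the frame; keep it lying on the mat, never picked up or tipped, and leave everything else on the mat and on the frame where it is.

Things in the scene. Friction and masses are not known exactly. Their poses are not given: they have to be found in the camera images.
- frame: Half-built wardrobe frame of light wood, clamped immovably on the 4 mm grey mat: an L of two boards 60 mm wide, 18 mm thick. Origin: the inside corner, at the underside. Stile: inside edge on x = 0, lies at x 0 to 60 mm, y -60 to +960 mm. Bottom rail: inside edge on y = 0, lies at y -60 to 0 mm, x -180 mm (end nearest the robot) to 0. The panel belongs at x < 0, y > 0. z up.
- panel: Loose flat panel of the same wood, 180 (x) x 220 (y) x 18 mm, 0.3 to 0.65 kg; sliding it takes 1.5 to 5 N, 10 to 15 N seats it. Origin: centre of its underside. Its +x edge goes against the stile, its -y edge against the bottom rail: seated, its origin is at x = -90, y = +110 mm of the frame, axes parallel. It starts askew by up to 0.2 rad and 30 to 80 mm short each way, the way to the corner clear.
- panel_inner_corner (a point): Corner of the panel (+x, -y, half its thickness up) that goes into the frame's inside corner.
- panel_stile_end (a point): Other end of the panel's edge that goes against the stile (corner +x, +y, half its thickness up).
- panel_rail_end (a point): Other end of the panel's edge that goes against the bottom rail (corner -x, -y, half its thickness up).
- cup: Bystander: empty glass cup, 74 mm across the rim, 95 mm tall, upright on the mat beside the stile, beyond the panel (frame +y). Origin: centre of its underside.
- wrench: Bystander: stainless adjustable wrench 207 mm long, 40 mm wide, 15 mm high, lying flat; origin near its middle at the underside, x towards the jaws.
- hex_set: Bystander: folding hex key set in a blue holder, 110 x 38 x 26 mm, one key folded straight out along +x to 118 mm from the origin, one up to 58 mm high at the -x end; origin: centre of the holder's underside. It lies beyond the wrench (frame +y).
- tape: Bystander: tape measure 70 x 36 x 62 mm standing on the mat near the bottom rail's free end; origin: centre of its underside.
- pencil: Bystander: flat carpenter's pencil 170 x 14 x 8 mm lying on top of the stile, length along x; origin: underside of its middle.
- susan: Bystander, outside the bottom rail (frame -y): foot of the lazy Susan turntable, 150 mm across; the turning white tray on it is 250 mm across, its rim 46 mm above the mat, its centre post 60 mm above the mat. Origin: on the axis, on the mat.
- susan_rim (a point): Bystander: a point on the rim of the turning tray, 123 mm from the axis; the tray turns easily and must not be turned.

How it is judged:
At the end, for the whole second after the job is handed in: The panel lies flat on the mat and at rest in the inside corner, with no gap over 3 mm at either end of its edge against the stile nor at either end of its edge against the bottom rail (x of each of panel_inner_corner, panel_stile_end in the frame of frame above -0.003 m and y of each of panel_inner_corner, panel_rail_end in the frame of frame below 0.003 m and angle between panel's own z axis and vertical below 0.03 rad and height (world z) of panel below 0.008 m and linear speed of panel below 0.01 m/s); the robot touches nothing.
It fails at once if the panel is picked up or tipped (more than 12 mm off the mat or 0.1 rad) (height (world z) of panel above 0.016 m or angle between panel's own z axis and vertical above 0.1 rad).
It fails at once if the panel is forced against the frame (over 45 N) (contact force between panel and frame above 45 N).
It fails at once if another thing lying on the mat or on the stile is moved by more than 10 mm (distance of any of cup, wrench, hex_set, tape, pencil from where it was at the start of the episode above 0.01 m).
It fails at once if the glass cup is tipped (angle between cup's own z axis and vertical above 0.15 rad).
It fails at once if the lazy Susan is turned (rim moved by more than 15 mm) (distance of susan_rim from where it was at the start of the episode above 0.015 m).
It also fails if it takes over 64 s, if anything falls off the work surface, if the arm or the gripper's body presses on something with over 40 N, if the wrist force passes 120 N, or if a joint passes its speed limit or range.

### The arm

A 6-joint arm with a two-finger parallel gripper is mounted at the origin on the work surface. World frame = base frame: x ahead of the robot, y to its left, z up, the work surface at z = 0. Lengths are in m, angles in rad, forces in N, time in s.
With the tool pointing down it reaches from about 0.35 to 0.85 m from the base axis. Payload 8.1 kg.
Tool frame: the origin (TCP) lies midway between the tips of the shut fingers; the grasp point (between the pads) lies 19 mm behind it; z points along the fingers, y is the line along which they close (so a half turn about z gives the same grasp; the last joint's range is limited). The gripper opens to 93 mm and grips with 3 to 60 N. Pads are 15 mm wide; open, the fingers measure 128 mm over their backs; the gripper's body (75 mm by 188 mm) begins 65 mm behind the grasp point.
Start: joints at [-1.269, 0.13, 1.488, -0, 1.523, -0.085], TCP at [0.226, -0.556, 0.219] pointing down, gripper open.
Joint ranges: [-2.96, 2.96], [-0.89, 2.26], [0.02, 2.5], [-1.34, 4.48], [0, 2.73], [-2.66, 2.66]. Speed limits (rad/s): [2.39, 2.39, 2.79, 3.14, 3.14, 3.14].

### API

Orientations are given as a rotation vector (axis times angle).
In Python, from plant import read_state, read_camera, camera_model, close_job gives the robot as it stands. The module is installed in compiled form; this text tells all that it offers.
- The arm moves only by the tool carry_out, never from a script. Its argument "moves" is a list of rows, each an object of numbers: "jaw": the finger opening in m, from 0 to 0.093; "dx", "dy", "dz": the shift along the tool's x, y, z in m; "yaw": the turn about the tool's z in rad. In form: [{"jaw": .., "dx": .., "dy": .., "dz": .., "yaw": ..}, ...]. A call has 1 to 8 rows; each row shifts and turns the commanded pose from where the row before left it, along the tool's axes as they then stand; what a row does not reach is not made up. A row lasts 1/8 s, in which the tool goes at most 62.5 mm and 10.7 degrees, less where a joint would pass 70% of its speed; a pose out of reach is approached as far as the arm can. A call is refused whole if a number of a shift passes 0.0625 or a number of a turn 0.188, either way. A call with a gripper value outside its range is refused whole. The fingers move at their own pace and stop on an object; "grip_force" is the grip in N (left out, the last holds). Time passes only in rows, so rows that do not move let the fingers close. It gives the time, the measured TCP pose, the force, the opening and the grip force at its end, in the units of the state.
- read_state(): the state, without advancing time (a new reading comes with each control period).
- read_camera(name): name is "side" or "top"; returns the picture (480x640x3 uint8, red, green, blue); there is no depth.
- camera_model(name): a dict with "camera_matrix" (3x3 intrinsics, pixels), "k1" (the pictures are not rectified: a ray, as slopes to the right and down, at radius r is drawn at 1 + k1 r^2 times it, then the intrinsics apply), "view" (4x4, takes a point from world to camera coordinates). Camera axes: x right, y up, looking along -z (the intrinsics and any distortion apply to the point x, -y, -z); pixel columns grow to the right and rows downward; lengths in m; the calibration is good to about 2 mm. A picture is of the moment at which its call begins. camera_model takes no time and is no camera call.
- close_job(): hands the job in; it is judged then, once.
The state is a dict: "t": time; "q": joint angles; "dq": joint speeds; "joint_torque": joint torques, N m; "tool_pos": TCP position; "orientation": TCP orientation; "force": force on the tool from outside, world axes, zero at the start; "wrist_torque": the same for the moment, N m; "opening": finger opening in m; "gripper_force": force on a finger pad.
Only numpy, scipy, OpenCV 4.12 (cv2) and the standard library are available. Lean on these libraries where they do the work, as an engineer would, in place of code of your own. Each camera call takes 0.05 s, during which the arm holds its last target. There are 200 camera calls.

## Working session

There is one attempt and no reset: what is moved stays moved. The work goes in short steps, Python scripts to look and compute and a tool call to move; the robot and the scene stay as the last step left them, time stands still between calls to the robot, and variables do not carry over. Pictures are saved under pics/ and viewed, at most 10 in all, crops included, and the job is handed in when it is done.

Besides the shell and the picture viewer there is one more tool, called after "Emit:" by a JSON object that holds its "name" and its "arguments". carry_out: Moves the arm, as the interface text tells. Its arguments: {"type":"object","properties":{"moves":{"type":"array","items":{"type":"object","properties":{"jaw":{"type":"number"},"dx":{"type":"number"},"dy":{"type":"number"},"dz":{"type":"number"},"yaw":{"type":"number"}}}},"grip_force":{"type":"number"}},"required":["moves"]}

```bash
mkdir -p pics; cat > h.py <<'E'
import numpy as np, cv2
from plant import *
def pix2w(name,uv,z):
    m=camera_model(name);K=np.array(m["camera_matrix"]);V=np.array(m["view"]);k=m["k1"]
    uv=np.atleast_2d(np.array(uv,float))
    s=cv2.undistortPoints(uv[:,None],K,np.array([k,0,0,0,0.]))[:,0]
    d=np.c_[s[:,0],-s[:,1],-np.ones(len(s))]@V[:3,:3]
    o=-V[:3,:3].T@V[:3,3]
    return o+d*((z-o[2])/d[:,2])[:,None]
def save(name,f): cv2.imwrite('pics/'+f,read_camera(name)[:,:,::-1])
E
python3 - <<'E'
from h import *
save("top","t0.png");save("side","s0.png")
s=read_state();print(s)
for n in("top","side"):print(camera_model(n))
E
```

```text
{'t': 0.1, 'q': array([-1.26939878e+00,  1.31096455e-01,  1.48913013e+00,  1.17350091e-05,
        1.52300466e+00, -8.53874279e-02]), 'dq': array([-0.00088913, -0.00237955, -0.0024888 ,  0.00036321,  0.00191494,
       -0.00086452]), 'joint_torque': array([ 1.00265592e-03, -5.61340570e+01, -4.93096018e+01,  7.70741352e-02,
        2.90867651e-02, -4.79133507e-05]), 'tool_pos': array([ 0.22621108, -0.55518557,  0.21770799]), 'orientation': array([-3.08142697e+00, -6.03466088e-01,  2.59014516e-04]), 'force': array([ 0.74839057, -0.36361516,  0.24864064]), 'wrist_torque': array([ 0.04007893,  0.01302704, -0.01314219]), 'gripper_force': 0.0, 'opening': 0.09290596975236474}
{'camera_matrix': array([[488.11529443,   0.        , 316.55088006],
       [  0.        , 488.11529443, 243.23776016],
       [  0.        ,   0.        ,   1.        ]]), 'k1': 0.006119381848471914, 'view': array([[ 0.00286575, -0.99998904,  0.00370323, -0.01703143],
       [ 0.9822777 ,  0.00350898,  0.18739853, -0.53787217],
       [-0.18740947,  0.00310057,  0.98227699, -0.93253013],
       [ 0.        ,  0.        ,  0.        ,  1.        ]])}
{'camera_matrix': array([[611.90238091,   0.        , 324.37628148],
       [  0.        , 611.90238091, 240.69061877],
       [  0.        ,   0.        ,   1.        ]]), 'k1': 0.024834009369338612, 'view': array([[-0.88593139, -0.46327053,  0.02249411,  0.47320878],
       [ 0.2929111 , -0.52122538,  0.80157794, -0.20403234],
       [-0.35962294,  0.71673183,  0.59746701, -1.23838134],
       [ 0.        ,  0.        ,  0.        ,  1.        ]])}
```

View pics/t0.png

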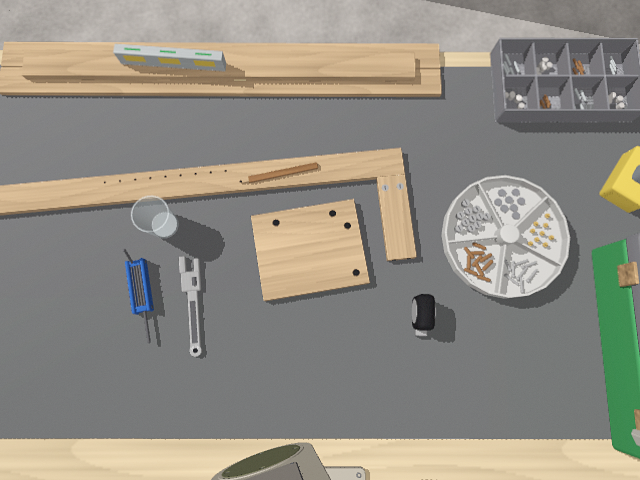

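View pics/s0.png

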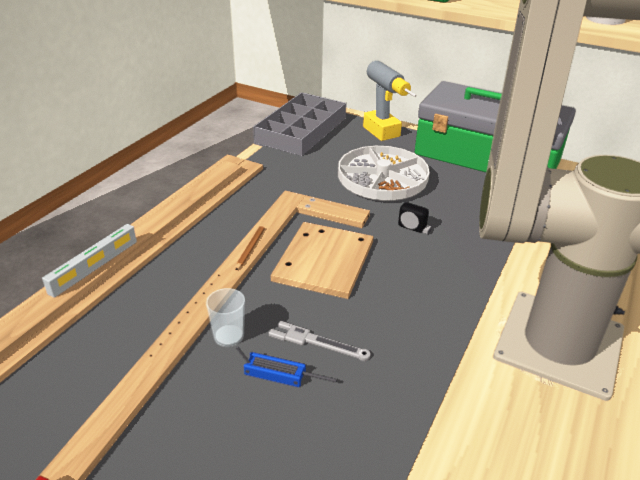

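The top view shows the panel with its corners near (251,216), (354,199), (369,283) and (264,300). The stile's lower edge runs from (0,213) to (378,178), and the rail's left edge from (378,178) to (388,260). The cup is at (155,215), the wrench at (192,305) and the tape at (424,312). The side view agrees. I'll measure next.

```bash
cat >> h.py <<'E'
def mask(im):
    h=cv2.cvtColor(im,cv2.COLOR_RGB2HSV)
    return ((h[...,0]>8)&(h[...,0]<25)&(h[...,1]>60)&(h[...,2]>135)).astype(np.uint8)*255
def fitedge(im,a,b,n=40,w=7):
    # sub-pixel step edge near the line a-b
    g=cv2.GaussianBlur(im[...,0].astype(np.float32)-im[...,2],(0,0),.8)
    a,b=np.array(a,float),np.array(b,float);d=(b-a)/np.linalg.norm(b-a);nn=np.array([-d[1],d[0]])
    t=np.arange(-w,w+.01,.25);P=[]
    for s in np.linspace(.1,.9,n):
        p=a+s*(b-a)+t[:,None]*nn
        v=cv2.remap(g,p[:,0].astype(np.float32)[None],p[:,1].astype(np.float32)[None],1)[0]
        k=np.argmax(abs(np.gradient(v)));P.append(p[k])
    vx,vy,x,y=cv2.fitLine(np.float32(P),cv2.DIST_HUBER,0,.01,.01).ravel()
    return np.array([x,y]),np.array([vx,vy])
def cross(l,m):
    s=np.linalg.solve(np.c_[l[1],-m[1]],m[0]-l[0]);return l[0]+s[0]*l[1]
def quad(im,c):
    L=[fitedge(im,c[i],c[(i+1)%4]) for i in range(4)]
    return [cross(L[i-1],L[i]) for i in range(4)]
def frame(im):
    st=fitedge(im,(170,198),(375,178),w=6);ra=fitedge(im,(378,180),(388,260),w=6)
    o=cross(st,ra);f=lambda l,k:o+np.sign(np.dot(l[1],k))*l[1]*80
    W=pix2w("top",[o,f(st,(-1,0)),f(ra,(0,1))],.022)
    return o,W
def tofr(W,P):
    ey=W[1]-W[0];yaw=np.arctan2(-ey[0],ey[1]);c,s=np.cos(yaw),np.sin(yaw)
    return (P-W[0])[:,:2]@np.array([[c,-s],[s,c]]),yaw
E
python3 - <<'E'
from h import *
np.set_printoptions(precision=4,suppress=True)
im=cv2.imread('pics/t0.png')[:,:,::-1].copy()
o,W=frame(im);print("frame",o,W)
q=quad(im,[(251,216),(354,199),(369,283),(264,300)]);print(q)
P=pix2w("top",q,.022);print(P)
pf,yaw=tofr(W,P);print("infr",pf,"yaw",yaw, "rail yaw",np.arctan2(*(W[0]-W[2])[[1,0]]))
print([np.linalg.norm(P[i]-P[i-1]) for i in range(4)])
for n,uv,z in[("cup",(157,222),.01),("wr1",(190,257),.019),("wr2",(195,355),.019),("wrright",(202,290),.019),("tape",(424,312),.05),("susan",(508,237),.05),("pen",[(242,181)],.03),("pen2",(320,166),.03),("railend",[(388,260),],.022),("railend2",(415,257),.022)]: print(n,pix2w("top",uv,z)[0])
s=read_state();from scipy.spatial.transform import Rotation as R
print(R.from_rotvec(s['orientation']).as_matrix())
E
```

```text
frame [375.8331 178.9534] [[ 0.6832 -0.1412  0.022 ]
 [ 0.6656  0.0281  0.022 ]
 [ 0.5122 -0.1585  0.022 ]]
[array([250.179 , 215.3655], dtype=float32), array([353.4703, 198.2617], dtype=float32), array([369.5349, 282.7621], dtype=float32), array([263.1263, 300.9055], dtype=float32)]
[[ 0.6024  0.1239  0.022 ]
 [ 0.6404 -0.0931  0.022 ]
 [ 0.4616 -0.1239  0.022 ]
 [ 0.424   0.0926  0.022 ]]
infr [[-0.053   0.2721]
 [-0.0376  0.0523]
 [-0.2187  0.0401]
 [-0.2337  0.2594]] yaw 0.1035465485379642 rail yaw 0.10061289872232088
[np.float64(0.18116476364419992), np.float64(0.22033398404149157), np.float64(0.18149603509599538), np.float64(0.21978091871653893)]
cup [0.5902 0.3219 0.01  ]
wr1 [0.5141 0.2461 0.019 ]
wr2 [0.3166 0.226  0.019 ]
wrright [0.446  0.2182 0.019 ]
tape [ 0.4013 -0.2268  0.05  ]
susan [ 0.5523 -0.4025  0.05  ]
pen [0.6749 0.1422 0.03  ]
pen2 [ 0.7088 -0.0222  0.03  ]
railend [ 0.5088 -0.1628  0.022 ]
railend2 [ 0.5152 -0.2188  0.022 ]
[[ 0.9261  0.3772 -0.0005]
 [ 0.3772 -0.9261  0.0016]
 [ 0.0002 -0.0016 -1.    ]]
```

Emit:
{"name": "carry_out", "arguments": {"moves": [{"dx": 0.0368, "dy": -0.0434, "jaw": 0.093}, {"dx": 0.0368, "dy": -0.0434}, {"dx": 0.0368, "dy": -0.0434}, {"dx": 0.0368, "dy": -0.0434}, {"dx": 0.0368, "dy": -0.0434}, {"dx": 0.0368, "dy": -0.0434}, {"dx": 0.0368, "dy": -0.0434}, {"dx": 0.0368, "dy": -0.0434}]}}

```text
invalid input at $.moves[0]: expected keys jaw, dx, dy, dz, yaw
```

Emit:
{"name": "carry_out", "arguments": {"moves": [{"dx": 0.0368, "dy": -0.0434}, {"dx": 0.0368, "dy": -0.0434}, {"yaw": 0.142}, {"yaw": 0.142}, {}, {}]}}

```text
invalid input at $.moves[0]: expected keys jaw, dx, dy, dz, yaw
```

```bash
cat >> h.py <<'E'
def tool():
    from scipy.spatial.transform import Rotation as R
    np.set_printoptions(precision=4,suppress=True)
    s=read_state();M=R.from_rotvec(s['orientation']).as_matrix();F0=np.array([.6832,-.1412]);a=.1035
    p=s['tool_pos'];F=np.array([[np.cos(a),-np.sin(a)],[np.sin(a),np.cos(a)]])
    print("t",s['t'],"infr",(p[:2]-F0)@F,"z",p[2],"toolx ang-frame",np.arctan2(M[1,0],M[0,0])-a,"tilt",M[:,2],"F fr",s['force'][:2]@F,s['force'][2],s['opening'],s['q'])
E
python3 -c "
from h import *
tool()"
```

```text
t 0.1 infr [-0.4973 -0.3646] z 0.21770799315013742 toolx ang-frame 0.28328427761754377 tilt [-0.0005  0.0016 -1.    ] F fr [ 0.7068 -0.439 ] 0.24864063932396568 0.09290596975236474 [-1.2694  0.1311  1.4891  0.      1.523  -0.0854]
```

All the keys are required in each row.

Emit:
{"name": "carry_out", "arguments": {"moves": [{"jaw": 0.093, "dx": 0.0368, "dy": -0.0434, "dz": 0, "yaw": 0}, {"jaw": 0.093, "dx": 0.0368, "dy": -0.0434, "dz": 0, "yaw": 0}, {"jaw": 0.093, "dx": 0.0368, "dy": -0.0434, "dz": 0, "yaw": 0}, {"jaw": 0.093, "dx": 0.0368, "dy": -0.0434, "dz": 0, "yaw": 0}, {"jaw": 0.093, "dx": 0.0368, "dy": -0.0434, "dz": 0, "yaw": 0}, {"jaw": 0.093, "dx": 0.0368, "dy": -0.0434, "dz": 0, "yaw": 0}, {"jaw": 0.093, "dx": 0.0368, "dy": -0.0434, "dz": 0, "yaw": 0}, {"jaw": 0.093, "dx": 0.0368, "dy": -0.0434, "dz": 0, "yaw": 0}]}}

```text
t: 1.1
tool_pos: [0.3681, -0.1213, 0.2185]
orientation: [3.083, 0.603, 0.0]
force: [1.4, -0.6, 0.1]
opening: 0.0928
gripper_force: 0.0
```

Emit:
{"name": "carry_out", "arguments": {"moves": [{"jaw": 0.093, "dx": 0.0368, "dy": -0.0434, "dz": 0, "yaw": 0}, {"jaw": 0.093, "dx": 0.0368, "dy": -0.0434, "dz": 0, "yaw": 0}, {"jaw": 0.093, "dx": 0, "dy": 0, "dz": 0, "yaw": 0.142}, {"jaw": 0.093, "dx": 0, "dy": 0, "dz": 0, "yaw": 0.142}, {"jaw": 0.093, "dx": 0, "dy": 0, "dz": 0, "yaw": 0}, {"jaw": 0.093, "dx": 0, "dy": 0, "dz": 0, "yaw": 0}]}}

```text
t: 1.85
tool_pos: [0.4033, -0.015, 0.2185]
orientation: [-3.137, -0.166, 0.0]
force: [-0.2, -0.7, 0.2]
opening: 0.0931
gripper_force: 0.0
```

```bash
python3 -c "
from h import *
tool()"
```

```text
t 1.85 infr [-0.2654  0.1544] z 0.21845993852738974 toolx ang-frame 0.0020897430542673595 tilt [-0.0003  0.0001 -1.    ] F fr [-0.2796 -0.6885] 0.1620057328672128 0.0931431560087158 [-0.1645 -0.4284  1.9926  0.      1.5778  1.3007]
```

Emit:
{"name": "carry_out", "arguments": {"moves": [{"jaw": 0.093, "dx": 0, "dy": 0, "dz": 0.05, "yaw": 0}, {"jaw": 0.093, "dx": 0, "dy": 0, "dz": 0.05, "yaw": 0}, {"jaw": 0.093, "dx": 0, "dy": 0, "dz": 0.05, "yaw": 0}, {"jaw": 0.093, "dx": 0, "dy": 0, "dz": 0.035, "yaw": 0}, {"jaw": 0.093, "dx": 0, "dy": 0, "dz": 0.015, "yaw": 0}, {"jaw": 0.093, "dx": 0, "dy": 0, "dz": 0.0065, "yaw": 0}, {"jaw": 0.093, "dx": 0, "dy": 0, "dz": 0, "yaw": 0}, {"jaw": 0.093, "dx": 0, "dy": 0, "dz": 0, "yaw": 0}]}}

```text
t: 2.85
tool_pos: [0.4048, -0.0151, 0.0136]
orientation: [3.137, 0.162, 0.004]
force: [-0.2, 0.9, 0.9]
opening: 0.0929
gripper_force: 0.0
```

Emit:
{"name": "carry_out", "arguments": {"moves": [{"jaw": 0.093, "dx": 0.005, "dy": 0, "dz": 0, "yaw": 0}, {"jaw": 0.093, "dx": 0.005, "dy": 0, "dz": 0, "yaw": 0}, {"jaw": 0.093, "dx": 0.005, "dy": 0, "dz": 0, "yaw": 0}, {"jaw": 0.093, "dx": 0.005, "dy": 0, "dz": 0, "yaw": 0}, {"jaw": 0.093, "dx": 0.005, "dy": 0, "dz": 0, "yaw": 0}, {"jaw": 0.093, "dx": 0.005, "dy": 0, "dz": 0, "yaw": 0}, {"jaw": 0.093, "dx": 0.005, "dy": 0, "dz": 0, "yaw": 0}, {"jaw": 0.093, "dx": 0.005, "dy": 0, "dz": 0, "yaw": 0}]}}

```text
t: 3.85
tool_pos: [0.4429, -0.0106, 0.0119]
orientation: [-3.137, -0.162, 0.002]
force: [-2.9, 0.7, 1.3]
opening: 0.093
gripper_force: 1.5
```

```bash
python3 -c "
from h import *
tool();save('top','t1.png')"
```

```text
t 3.85 infr [-0.2255  0.1547] z 0.011853595797425325 toolx ang-frame -0.0005203855385105816 tilt [-0.0013  0.0003 -1.    ] F fr [-2.8162  0.9565] 1.3338750967790771 0.09302211672663711 [-0.1398 -0.0831  2.1048  0.0001  1.1212  1.328 ]
```

View pics/t1.png

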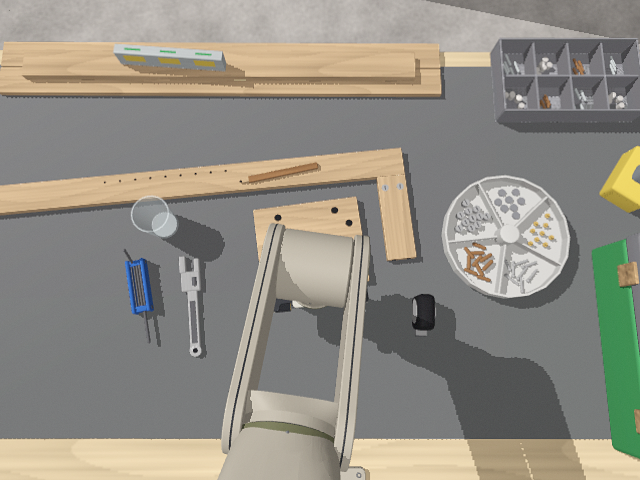

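The panel is sliding at about 3 N, and its far edge now runs from (254,210) to (358,197). It is already turning parallel to the stile. About 38 mm is left.

Emit:
{"name": "carry_out", "arguments": {"moves": [{"jaw": 0.093, "dx": 0.0035, "dy": 0, "dz": 0, "yaw": 0}, {"jaw": 0.093, "dx": 0.0035, "dy": 0, "dz": 0, "yaw": 0}, {"jaw": 0.093, "dx": 0.0035, "dy": 0, "dz": 0, "yaw": 0}, {"jaw": 0.093, "dx": 0.0035, "dy": 0, "dz": 0, "yaw": 0}, {"jaw": 0.093, "dx": 0.0035, "dy": 0, "dz": 0, "yaw": 0}, {"jaw": 0.093, "dx": 0.0035, "dy": 0, "dz": 0, "yaw": 0}, {"jaw": 0.093, "dx": 0.0035, "dy": 0, "dz": 0, "yaw": 0}, {"jaw": 0.093, "dx": 0.0035, "dy": 0, "dz": 0, "yaw": 0}]}}

```text
t: 4.9
tool_pos: [0.4713, -0.0079, 0.0121]
orientation: [3.137, 0.161, -0.0]
force: [-2.6, 0.8, -1.0]
opening: 0.0929
gripper_force: 0.8
```

Emit:
{"name": "carry_out", "arguments": {"moves": [{"jaw": 0.093, "dx": 0.001, "dy": 0, "dz": 0, "yaw": 0}, {"jaw": 0.093, "dx": 0.001, "dy": 0, "dz": 0, "yaw": 0}, {"jaw": 0.093, "dx": 0.001, "dy": 0, "dz": 0, "yaw": 0}, {"jaw": 0.093, "dx": 0.001, "dy": 0, "dz": 0, "yaw": 0}]}}

```text
t: 5.4
tool_pos: [0.4751, -0.0075, 0.0122]
orientation: [-3.137, -0.161, 0.0]
force: [-3.4, -0.8, 2.2]
opening: 0.0929
gripper_force: 2.0
```

Emit:
{"name": "carry_out", "arguments": {"moves": [{"jaw": 0.093, "dx": 0.001, "dy": 0, "dz": 0, "yaw": 0}, {"jaw": 0.093, "dx": 0.001, "dy": 0, "dz": 0, "yaw": 0}, {"jaw": 0.093, "dx": 0.001, "dy": 0, "dz": 0, "yaw": 0}]}}

```text
t: 5.78
tool_pos: [0.4781, -0.0072, 0.0122]
orientation: [3.137, 0.161, -0.0]
force: [-5.2, -0.1, 4.5]
opening: 0.0928
gripper_force: 2.5
```

Emit:
{"name": "carry_out", "arguments": {"moves": [{"jaw": 0.093, "dx": 0.001, "dy": 0, "dz": 0, "yaw": 0}, {"jaw": 0.093, "dx": 0.001, "dy": 0, "dz": 0, "yaw": 0}]}}

```text
t: 6.02
tool_pos: [0.4801, -0.007, 0.0122]
orientation: [3.137, 0.161, -0.0]
force: [-5.6, 0.2, 4.2]
opening: 0.0926
gripper_force: 2.6
```

Emit:
{"name": "carry_out", "arguments": {"moves": [{"jaw": 0.093, "dx": 0.001, "dy": 0, "dz": 0, "yaw": 0}, {"jaw": 0.093, "dx": 0.0, "dy": 0, "dz": 0, "yaw": 0}]}}

```text
t: 6.28
tool_pos: [0.4813, -0.0069, 0.0122]
orientation: [3.137, 0.161, 0.001]
force: [-4.4, -0.3, 2.8]
opening: 0.0929
gripper_force: 1.9
```

```bash
python3 - <<'E'
from h import *
tool();im=read_camera('top').copy()
cv2.imwrite('pics/t2.png',cv2.resize(im[160:320,220:420,::-1],None,fx=4,fy=3.75,interpolation=cv2.INTER_CUBIC))
E
```

```text
t 6.275 infr [-0.187   0.1544] z 0.01222541533061956 toolx ang-frame -0.0006907776967039481 tilt [ 0.0003 -0.     -1.    ] F fr [-4.3916  0.1917] 2.7881249776424593 0.09288769849068378 [-0.1209  0.021   2.0025  0.      1.1178  1.347 ]
```

View pics/t2.png

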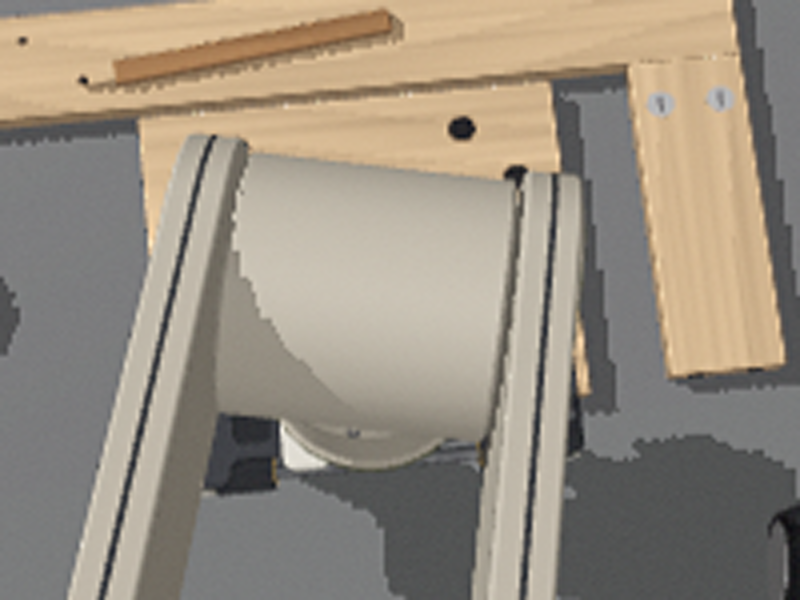

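The panel is parallel and its long edge, crop (140,118) to (550,85), is nearly on the stile. A dark line of about a pixel remains, and the rail gap is still about 45 mm. I'll creep on until the force rises.

Emit:
{"name": "carry_out", "arguments": {"moves": [{"jaw": 0.093, "dx": 0.001, "dy": 0, "dz": 0, "yaw": 0}, {"jaw": 0.093, "dx": 0.0005, "dy": 0, "dz": 0, "yaw": 0}]}}

```text
t: 6.58
tool_pos: [0.4825, -0.0068, 0.0121]
orientation: [3.137, 0.161, -0.0]
force: [-4.6, -0.3, 4.8]
opening: 0.093
gripper_force: 2.6
```

Emit:
{"name": "carry_out", "arguments": {"moves": [{"jaw": 0.093, "dx": 0.001, "dy": 0, "dz": 0, "yaw": 0}]}}

```text
t: 6.7
tool_pos: [0.4834, -0.0067, 0.0121]
orientation: [3.137, 0.161, -0.0]
force: [-4.5, -0.3, 3.1]
opening: 0.0932
gripper_force: 2.4
```

Emit:
{"name": "carry_out", "arguments": {"moves": [{"jaw": 0.093, "dx": 0.0005, "dy": 0, "dz": 0, "yaw": 0}]}}

```text
t: 6.82
tool_pos: [0.484, -0.0066, 0.0121]
orientation: [-3.137, -0.161, 0.0]
force: [-5.1, -0.4, 3.5]
opening: 0.0932
gripper_force: 2.5
```

Emit:
{"name": "carry_out", "arguments": {"moves": [{"jaw": 0.093, "dx": 0.001, "dy": 0, "dz": 0, "yaw": 0}]}}

```text
t: 6.95
tool_pos: [0.4849, -0.0065, 0.0121]
orientation: [-3.137, -0.161, 0.0]
force: [-4.5, -0.1, 3.4]
opening: 0.0932
gripper_force: 2.4
```

Emit:
{"name": "carry_out", "arguments": {"moves": [{"jaw": 0.093, "dx": 0.0007, "dy": 0, "dz": 0, "yaw": 0}]}}

```text
t: 7.08
tool_pos: [0.4857, -0.0064, 0.0121]
orientation: [-3.137, -0.161, -0.0]
force: [-4.6, -0.5, 3.6]
opening: 0.0926
gripper_force: 2.4
```

Emit:
{"name": "carry_out", "arguments": {"moves": [{"jaw": 0.093, "dx": 0.0007, "dy": 0, "dz": 0, "yaw": 0}]}}

```text
t: 7.2
tool_pos: [0.4864, -0.0064, 0.0121]
orientation: [-3.137, -0.161, 0.0]
force: [-4.2, -0.0, 2.8]
opening: 0.0931
gripper_force: 2.3
```

```bash
python3 - <<'E'
from h import *
tool();im=read_camera('top').copy();im2=read_camera('side').copy()
a=cv2.resize(im[165:240,230:430,::-1],None,fx=4,fy=4,interpolation=cv2.INTER_CUBIC)
b=cv2.resize(im2[190:263,230:430,::-1],None,fx=4,fy=4,interpolation=cv2.INTER_CUBIC)
cv2.imwrite('pics/t3.png',np.vstack([a,b]))
E
```

```text
t 7.2 infr [-0.1818  0.1545] z 0.012145700724087726 toolx ang-frame -0.0006437413210917259 tilt [-0. -0. -1.] F fr [-4.198   0.4189] 2.7810668891224206 0.09306999808093337 [-0.1185  0.0353  1.988  -0.      1.1183  1.3494]
```

View pics/t3.png

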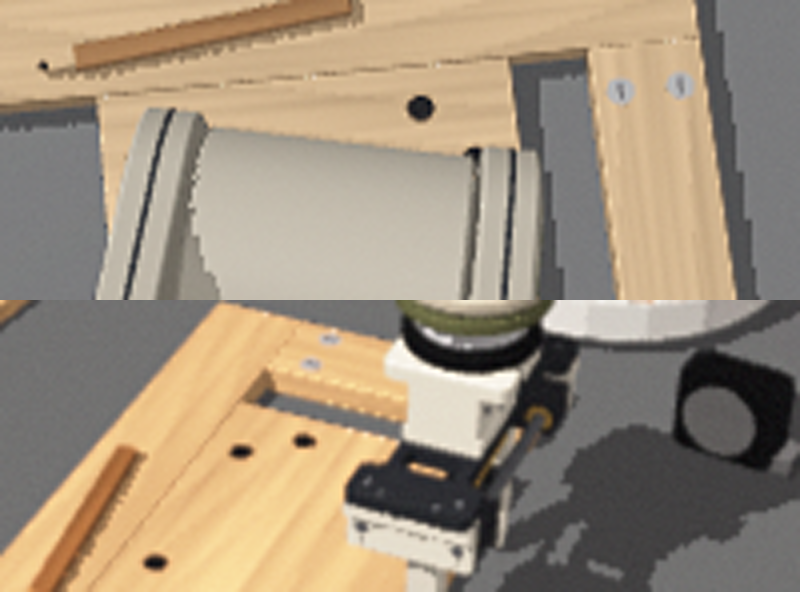

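The panel is now right at the stile, with only a hairline left along its full length. The rail gap is about 19 px, or roughly 40 mm.

Emit:
{"name": "carry_out", "arguments": {"moves": [{"jaw": 0.093, "dx": 0.0006, "dy": 0, "dz": 0, "yaw": 0}]}}

```text
t: 7.42
tool_pos: [0.487, -0.0063, 0.0121]
orientation: [3.137, 0.161, -0.0]
force: [-4.8, -1.4, 3.5]
opening: 0.0931
gripper_force: 2.3
```

Emit:
{"name": "carry_out", "arguments": {"moves": [{"jaw": 0.093, "dx": 0.0006, "dy": 0, "dz": 0, "yaw": 0}]}}

```text
t: 7.55
tool_pos: [0.4872, -0.0063, 0.0121]
orientation: [-3.137, -0.161, 0.002]
force: [-8.4, -1.0, 7.3]
opening: 0.093
gripper_force: 4.2
```

Emit:
{"name": "carry_out", "arguments": {"moves": [{"jaw": 0.093, "dx": 0.0006, "dy": 0, "dz": 0, "yaw": 0}]}}

```text
t: 7.68
tool_pos: [0.4872, -0.0063, 0.012]
orientation: [3.137, 0.161, -0.004]
force: [-11.4, -1.7, 8.4]
opening: 0.093
gripper_force: 5.5
```

It is seated on the stile at about 11 N. Next I back off, lift, and go round to the +y edge.

Emit:
{"name": "carry_out", "arguments": {"moves": [{"jaw": 0.093, "dx": -0.02, "dy": 0, "dz": 0, "yaw": 0}, {"jaw": 0.093, "dx": 0, "dy": 0, "dz": -0.06, "yaw": 0}, {"jaw": 0.093, "dx": 0.036, "dy": -0.0485, "dz": 0, "yaw": 0}, {"jaw": 0.093, "dx": 0.036, "dy": -0.0485, "dz": 0, "yaw": 0}, {"jaw": 0.093, "dx": 0.034, "dy": -0.0485, "dz": 0, "yaw": 0}, {"jaw": 0.093, "dx": 0, "dy": 0, "dz": 0, "yaw": -0.18}, {"jaw": 0.093, "dx": 0, "dy": 0, "dz": 0, "yaw": -0.18}, {"jaw": 0.093, "dx": 0, "dy": 0, "dz": 0, "yaw": -0.18}]}}

```text
t: 8.68
tool_pos: [0.5597, 0.148, 0.0721]
orientation: [-2.977, -1.002, -0.003]
force: [-0.1, 0.9, 0.3]
opening: 0.093
gripper_force: 0.0
```

Emit:
{"name": "carry_out", "arguments": {"moves": [{"jaw": 0.093, "dx": 0, "dy": 0, "dz": 0, "yaw": -0.18}, {"jaw": 0.093, "dx": 0, "dy": 0, "dz": 0, "yaw": -0.18}, {"jaw": 0.093, "dx": 0, "dy": 0, "dz": 0, "yaw": -0.18}, {"jaw": 0.093, "dx": 0, "dy": 0, "dz": 0, "yaw": -0.18}, {"jaw": 0.093, "dx": 0, "dy": 0, "dz": 0, "yaw": -0.18}, {"jaw": 0.093, "dx": 0, "dy": 0, "dz": 0, "yaw": -0.131}, {"jaw": 0.093, "dx": 0, "dy": 0, "dz": 0, "yaw": 0}, {"jaw": 0.093, "dx": 0, "dy": 0, "dz": 0, "yaw": 0}]}}

```text
t: 9.68
tool_pos: [0.5592, 0.1475, 0.0722]
orientation: [2.107, 2.329, 0.001]
force: [0.2, 0.1, -0.2]
opening: 0.0929
gripper_force: 0.0
```

```bash
python3 -c "
from h import *
tool();save('top','t4.png')"
```

```text
t 9.675 infr [-0.0935  0.3   ] z 0.07222001648372015 toolx ang-frame 1.5672778727384165 tilt [ 0.0008  0.0003 -1.    ] F fr [0.1781 0.1308] -0.19345157313752434 0.09290257425278754 [0.1692 0.1883 1.6994 0.0002 1.2531 0.0692]
```

View pics/t4.png

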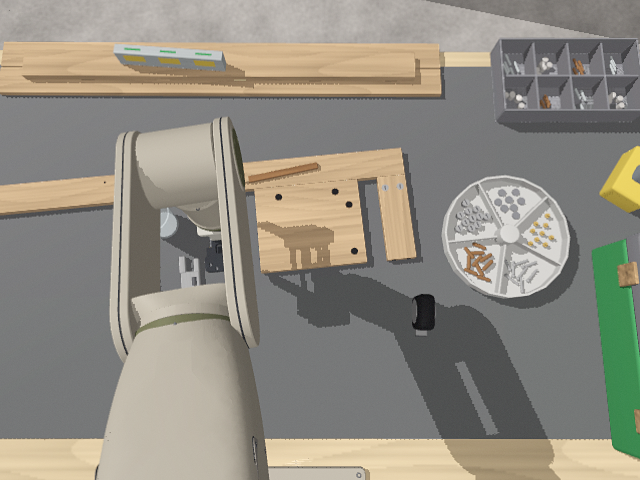

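The panel sits against the stile with corners near (255,187), (360,178), (367,263) and (262,272). The rail gap is about 17 px. The fingers are clear beyond the +y edge, so I'll lower them and push.

Emit:
{"name": "carry_out", "arguments": {"moves": [{"jaw": 0.093, "dx": 0, "dy": 0, "dz": 0.04, "yaw": 0}, {"jaw": 0.093, "dx": 0, "dy": 0, "dz": 0.015, "yaw": 0}, {"jaw": 0.093, "dx": 0, "dy": 0, "dz": 0.005, "yaw": 0}, {"jaw": 0.093, "dx": 0, "dy": 0, "dz": 0, "yaw": 0}, {"jaw": 0.093, "dx": -0.008, "dy": 0, "dz": 0, "yaw": 0}, {"jaw": 0.093, "dx": -0.008, "dy": 0, "dz": 0, "yaw": 0}, {"jaw": 0.093, "dx": -0.008, "dy": 0, "dz": 0, "yaw": 0}, {"jaw": 0.093, "dx": -0.004, "dy": 0, "dz": 0, "yaw": 0}]}}

```text
t: 10.72
tool_pos: [0.5619, 0.1187, 0.0124]
orientation: [2.105, 2.332, 0.0]
force: [0.6, -1.4, 0.2]
opening: 0.0929
gripper_force: 0.0
```

Emit:
{"name": "carry_out", "arguments": {"moves": [{"jaw": 0.093, "dx": -0.0035, "dy": 0, "dz": 0, "yaw": 0}, {"jaw": 0.093, "dx": -0.0035, "dy": 0, "dz": 0, "yaw": 0}, {"jaw": 0.093, "dx": -0.0035, "dy": 0, "dz": 0, "yaw": 0}, {"jaw": 0.093, "dx": -0.0035, "dy": 0, "dz": 0, "yaw": 0}, {"jaw": 0.093, "dx": -0.0035, "dy": 0, "dz": 0, "yaw": 0}, {"jaw": 0.093, "dx": -0.0035, "dy": 0, "dz": 0, "yaw": 0}]}}

```text
t: 11.48
tool_pos: [0.5639, 0.0986, 0.0122]
orientation: [-2.104, -2.333, -0.0]
force: [-2.1, 4.9, 2.8]
opening: 0.0927
gripper_force: 2.4
```

Emit:
{"name": "carry_out", "arguments": {"moves": [{"jaw": 0.093, "dx": -0.003, "dy": 0, "dz": 0, "yaw": 0}, {"jaw": 0.093, "dx": -0.003, "dy": 0, "dz": 0, "yaw": 0}, {"jaw": 0.093, "dx": -0.003, "dy": 0, "dz": 0, "yaw": 0}, {"jaw": 0.093, "dx": -0.002, "dy": 0, "dz": 0, "yaw": 0}]}}

```text
t: 11.98
tool_pos: [0.565, 0.0876, 0.0122]
orientation: [-2.104, -2.333, -0.0]
force: [-1.3, 5.5, 2.7]
opening: 0.0932
gripper_force: 2.6
```

```bash
python3 -c "
from h import *
tool()"
```

```text
t 11.975 infr [-0.0939  0.2398] z 0.012227269506518021 toolx ang-frame 1.570203590526371 tilt [ 0.0001  0.0001 -1.    ] F fr [-0.7345  5.5959] 2.7290013163126567 0.09321763508119409 [ 0.064   0.251   1.7483  0.0002  1.1423 -0.039 ]
```

Emit:
{"name": "carry_out", "arguments": {"moves": [{"jaw": 0.093, "dx": -0.003, "dy": 0, "dz": 0, "yaw": 0}, {"jaw": 0.093, "dx": -0.003, "dy": 0, "dz": 0, "yaw": 0}, {"jaw": 0.093, "dx": -0.002, "dy": 0, "dz": 0, "yaw": 0}, {"jaw": 0.093, "dx": -0.001, "dy": 0, "dz": 0, "yaw": 0}]}}

```text
t: 12.48
tool_pos: [0.566, 0.0787, 0.0122]
orientation: [-2.104, -2.333, -0.0]
force: [-1.2, 5.8, 3.1]
opening: 0.0929
gripper_force: 2.6
```

Emit:
{"name": "carry_out", "arguments": {"moves": [{"jaw": 0.093, "dx": -0.001, "dy": 0, "dz": 0, "yaw": 0}, {"jaw": 0.093, "dx": -0.001, "dy": 0, "dz": 0, "yaw": 0}]}}

```text
t: 12.72
tool_pos: [0.5662, 0.0768, 0.0123]
orientation: [-2.104, -2.333, -0.0]
force: [-2.2, 6.1, 3.1]
opening: 0.0928
gripper_force: 2.6
```

Emit:
{"name": "carry_out", "arguments": {"moves": [{"jaw": 0.093, "dx": -0.001, "dy": 0, "dz": 0, "yaw": 0}, {"jaw": 0.093, "dx": -0.001, "dy": 0, "dz": 0, "yaw": 0}]}}

```text
t: 12.98
tool_pos: [0.5664, 0.0748, 0.0122]
orientation: [-2.104, -2.333, -0.0]
force: [-1.1, 6.3, 4.2]
opening: 0.093
gripper_force: 3.3
```

Emit:
{"name": "carry_out", "arguments": {"moves": [{"jaw": 0.093, "dx": -0.001, "dy": 0, "dz": 0, "yaw": 0}]}}

```text
t: 13.1
tool_pos: [0.5664, 0.0748, 0.0123]
orientation: [-2.103, -2.332, -0.002]
force: [-2.2, 12.1, 4.6]
opening: 0.0933
gripper_force: 6.1
```

That is 12 N on the rail. I'll back off, lift and inspect.

Emit:
{"name": "carry_out", "arguments": {"moves": [{"jaw": 0.093, "dx": 0.005, "dy": 0, "dz": 0, "yaw": 0}, {"jaw": 0.093, "dx": 0.025, "dy": 0, "dz": 0, "yaw": 0}, {"jaw": 0.093, "dx": 0, "dy": 0, "dz": -0.06, "yaw": 0}, {"jaw": 0.093, "dx": 0, "dy": 0, "dz": -0.06, "yaw": 0}, {"jaw": 0.093, "dx": 0.05, "dy": 0, "dz": 0, "yaw": 0}, {"jaw": 0.093, "dx": 0, "dy": 0, "dz": 0, "yaw": 0}]}}

```text
t: 13.85
tool_pos: [0.5585, 0.1552, 0.133]
orientation: [2.1, 2.334, 0.002]
force: [-0.3, -1.5, -0.2]
opening: 0.0929
gripper_force: 0.0
```

```bash
python3 - <<'E'
from h import *
tool();im=read_camera('top').copy();im2=read_camera('side').copy()
a=cv2.resize(im[165:275,240:425,::-1],None,fx=4,fy=3,interpolation=cv2.INTER_CUBIC)
b=cv2.resize(im2[190:280,240:425,::-1],None,fx=4,fy=3,interpolation=cv2.INTER_CUBIC)
cv2.imwrite('pics/t5.png',np.vstack([a,b]));cv2.imwrite('pics/t5f.png',im[:,:,::-1])
E
```

```text
t 13.85 infr [-0.0935  0.3077] z 0.13303716696985085 toolx ang-frame 1.5726984445363448 tilt [ 0.0019 -0.0001 -1.    ] F fr [-0.5009 -1.4778] -0.24293959481692753 0.0929478213496911 [ 0.1829  0.1293  1.6477 -0.0004  1.3627  0.0775]
```

View pics/t5.png

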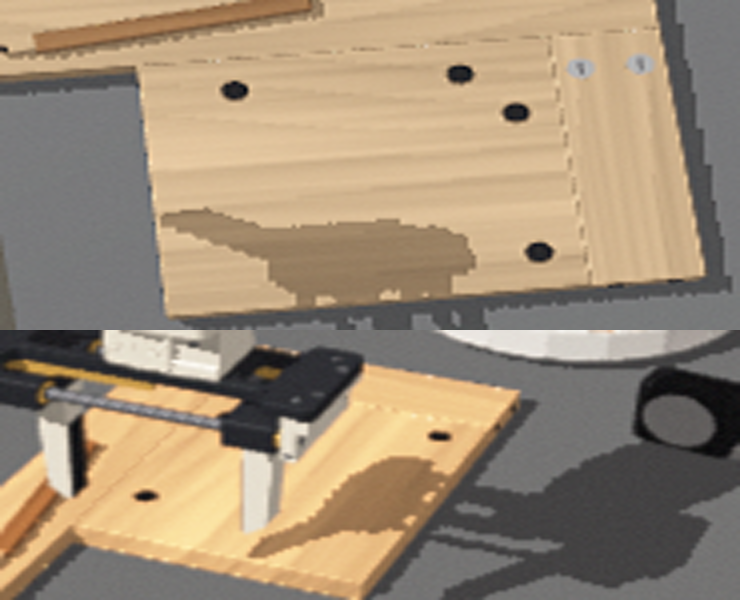

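The panel is flush in the corner. Both seams, crop (140,65)–(550,37) on the stile and (550,37)–(590,285) on the rail, are even hairlines under a pixel wide. The gripper is clear, so I'm handing in.

```bash
python3 -c "
from plant import *
print(close_job())"
```

```text
the job is handed in; nothing more can be done
None
```

I pushed the panel into the inside corner and handed the job in: both seams show as even hairlines in the last pictures, it was seated at about 11–12 N on each edge, and nothing else was touched as far as I could see (the judge returned no result).

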